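# Stage plate out of the flap box and onto its three-seat base

### The arm

A 6-joint arm with a two-finger parallel gripper is mounted at the origin on a cart in front of the work surface, level with it; the furniture and walls round the work are solid. World frame = base frame: x ahead of the robot, y to its left, z up, the work surface at z = 0. Lengths are in m, angles in rad, forces in N, time in s.
With the tool pointing down it reaches from about 0.4 to 0.825 m from the base axis. Payload 7 kg.
Tool frame: the origin (TCP) lies on the centre line of the jaws, within the pads' length; the fingertips stand 22 mm ahead of it and the grasp point (between the pads) lies 3 mm ahead of it (manip.tcp_to_tips is the distance from the TCP to the fingertips, in m); z points along the fingers, y is the line along which they close (so a half turn about z gives the same grasp; the last joint's range is limited). The gripper opens to 85 mm and grips with 20 to 120 N. Pads are 22 mm wide; open, the fingers measure 114 mm over their backs; the gripper's body (76 mm by 85 mm) begins 54 mm behind the grasp point. The pads swing forward as they close: fully open they stand 13 mm farther back than shut.
Start: joints at [1.422, 0.359, 0.012, 0, -1.224, -0.288], TCP at [0.286, 0.612, 0.253] pointing down, gripper open.
Joint ranges: [-3.07, 3.07], [-1.43, 2.12], [-1.02, 1.25], [-3.03, 1.67], [-3.05, -0], [-3.03, 3.03]. Speed limits (rad/s): [2.39, 2.39, 3.01, 3.14, 3.14, 3.14].

### API

Orientations are given as a rotation vector (axis times angle).
In Python, from station import manip gives the robot as it stands.
- The arm moves only by the tool move_arm, never from a script. Its argument "series" is a list of rows, each a list of 5 numbers: the shift along the tool's x, y, z each as a share of 0.04 m, from -1 to 1, then the turn about the tool's z as a share of 180 degrees, from -1 to 1, then the closure, from 0 (fully open) to 1 (shut). In form: [[tx, ty, tz, roll, grip], ...]. A call has 1 to 10 rows; each row shifts and turns the commanded pose from where the row before left it, along the tool's axes as they then stand; what a row does not reach is not made up. A row lasts 1/12 s, in which the tool goes at most 41.7 mm and 7.16 degrees, less where a joint would pass 70% of its speed; a pose out of reach is approached as far as the arm can. A call with a number of a shift or a turn outside -1 to 1 is refused whole. A call with a gripper value outside its range is refused whole. The fingers move at their own pace and stop on an object; "newtons" is the grip in N (left out, the last holds). Time passes only in rows, so rows that do not move let the fingers close. It gives the time, the measured TCP pose, the force, the opening and the grip force at its end, in the units of the state.
- manip.observe(): the state, without advancing time (a new reading comes with each control period).
- manip.read_camera(name): name is "scene" or "top"; returns (picture, depth): 384x512x3 uint8, red, green, blue; 384x512 float32, m along the optical axis (not along the pixel's ray), 0 where there is no reading.
- manip.camera_params(name): a dict with "mtx" (3x3 intrinsics, pixels), "k1" (the pictures are not rectified: a ray, as slopes to the right and down, at radius r is drawn at 1 + k1 r^2 times it, then the intrinsics apply), "world_from_camera" (4x4, takes a point from camera to world coordinates). Camera axes: x right, y down, z forward; pixel columns grow to the right and rows downward; lengths in m; the calibration is good to about 2 mm. A picture is of the moment at which its call begins. camera_params takes no time and is no camera call.
- manip.finish_job(): hands the job in; it is judged then, once.
Trained networks look in the newest picture that a camera, given by its name, has taken for a name from the list of things; names that differ only in an ending like _2 or _b are one class to them, and where a whole thing is asked for, a point or a joint stands for the part that bears it (a point fixed in the world has none). Each returns a list of dicts, best first, with "conf" (0 to 1); they miss things now and then, are a little off and sometimes report something else, mostly with a low value. They report only what shows in the picture. A call takes as long as a camera call.
- manip.spot_in(thing, camera): "uv" ([column, row] in pixels, amid what is visible of it).
- manip.cut_out(thing, camera): "region" (384x512 bool, what is visible of it) and "uv" ([column, row] in pixels, amid what is visible of it).
The state is a dict: "time": time; "joint_positions": joint angles; "qd": joint speeds; "joint_efforts": joint torques, N m; "eef_pos": TCP position; "tcp_rot": TCP orientation; "force": force on the tool from outside, world axes, zero at the start; "wrist_torque": the same for the moment, N m; "finger_gap": opening from 0.0 (shut) to 1.0 (fully open); "grip_force": force on a finger pad.
Only numpy, scipy, OpenCV 4.12 (cv2) and the standard library are available. Lean on these libraries where they do the work, as an engineer would, in place of code of your own. Each camera call takes 0.05 s, during which the arm holds its last target. There are 200 camera calls.

### The job

The stage plate is kept in the dust box under the hinged flap. Raise the flap by its front lip - it does not stay up by itself, so keep it up with the hand while you reach in - take the plate out by its upright grip rib, and set it down on the three-seat base so that each ball foot is fully home in its own seat (one in the cone, one in the groove, one on the flat) and the plate lies level. Let the flap fall shut again and leave everything else on the bench where it is.

Things in the scene. Friction and masses are not known exactly. Their poses are not given: they have to be found in the camera images.
- dust_box: Grey open-topped sheet box, fixed to the bench: 160 mm deep (x) by 170 mm wide (y) by 76 mm high, walls and floor 5 mm thick. Origin: centre of its underside; +x points from the front (lip side) to the hinge side, z up. It holds the stage plate; its top is covered by the flap.
- flap (a joint): Angle of the flap (rad): 0 shut and level, grows as the free (front, -x) end rises, stop at 1.45. The flap is a flat clear sheet 5 mm thick and 168 mm wide that reaches 172 mm forward from the hinge line to a bend; there an aluminium lip, 35 mm long, 5 mm thick and 130 mm wide, turns up and outward at 35 degrees from the sheet. About 160 g (varies by a third), light in its hinge; it always falls shut when let go.
- flap_lip (a point): Middle of the upper (outer) edge of the flap's lip, at its front face. With the flap shut the lip rises from the bend (87 mm to -x of the box's centre, 77 mm above the bench) to this edge, 116 mm to -x of the box's centre and 97 mm above the bench; its front face looks down and a little forward, with free space below it and in front, so that fingertips tilted forward catch under it from the front and push it up and back. Moves with the flap.
- flap_hinge (a point): Middle of the hinge line (parallel to the box's y axis), at the flap's underside, 85 mm behind the box's centre (+x), 77 mm above the bench.
- stage_plate: Loose aluminium plate, 84 (x) by 104 (y) by 8 mm, about 0.3 kg, on three 16 mm ball feet. Origin: under its centre, level with the balls' lowest points; plate top 19 mm up. In its middle stands a black grip rib, 44 mm long (x), 16 mm wide (y), its top 64 mm up: grasp it across its width. Starts on the box's floor, within 20 mm of the middle, turned up to 0.2 rad from the box's axes.
- foot_cone (a point): Centre of the ball foot that belongs in the cone: 28 mm to -x and 40 mm to +y of the plate's origin, 8 mm up.
- foot_groove (a point): Centre of the ball foot that belongs in the groove: 28 mm to -x and 40 mm to -y of the plate's origin, 8 mm up.
- foot_flat (a point): Centre of the ball foot that belongs on the flat: 32 mm to +x of the plate's origin, 8 mm up.
- seat_base: Dark steel base, 110 mm (x) by 130 mm (y) by 12 mm, fixed to the bench, with three seats on its top. Origin: centre of its underside. With the plate seated, the plate's axes are parallel to the base's and the plate's origin is 17.3 mm straight above the base's origin.
- seat_cone (a point): Where the ball centre lies when home in the cone, a round aluminium boss of 32 mm diameter with a conical pit 18 mm wide at its mouth, mouth 24 mm above the bench: 28 mm to -x and 40 mm to +y of the base's origin, 25.3 mm up.
- seat_groove (a point): Where the ball centre lies when home in the groove, two steel rods of 10 mm diameter, 20 mm apart between centres and parallel to y, their tops 22 mm above the bench: 28 mm to -x and 40 mm to -y of the base's origin, 25.3 mm up.
- seat_flat (a point): Where the ball centre lies when on the flat, a plain disc of 28 mm diameter whose top is 17.3 mm above the bench: 32 mm to +x of the base's origin, 25.3 mm up.
- phone: Blue phone lying back up, 146 x 71 x 11 mm; bystander, loose. Origin: centre of its underside.
- screwdriver: Precision screwdriver with blue handle, lying, 150 mm long, 14 mm thick; bystander, loose. Origin: under its middle.
- pen: Black pen, lying, 145 mm long, 12 mm thick; bystander, loose. Origin: under its middle.

How it is judged:
On the way, in this order (a step that is already met when the one before it is completed fails the run):
1. the flap is raised well open (over 0.8 rad) (value of joint flap above 0.8 rad), for 0.2 s.
2. the stage plate has been lifted out over the box's rim (z of stage_plate in the frame of dust_box above 0.08 m), for 0.1 s.
At the end, for the whole second after the job is handed in: Each ball foot's centre is within 2.5 mm of its own seat point, the plate lies level (within 0.04 rad) and at rest, and the flap is shut (under 0.05 rad) (distance between foot_cone and seat_cone below 0.0025 m and distance between foot_groove and seat_groove below 0.0025 m and distance between foot_flat and seat_flat below 0.0025 m and angle between stage_plate's own z axis and vertical below 0.04 rad and linear speed of stage_plate below 0.01 m/s and value of joint flap below 0.05 rad); the robot touches nothing.
It fails at once if a bystander is pushed more than 30 mm from its place (distance of any of phone, screwdriver, pen from where it was at the start of the episode above 0.03 m).
It also fails if it takes over 48 s, if anything falls off the work surface, if the arm or the gripper's body presses on something with over 40 N, if the wrist force passes 120 N, or if a joint passes its speed limit or range.

## Working session

There is one attempt and no reset: what is moved stays moved. The work goes in short steps, Python scripts to look and compute and a tool call to move; the robot and the scene stay as the last step left them, time stands still between calls to the robot, and variables do not carry over. Pictures are saved under pics/ and viewed, at most 12 in all, crops included, and the job is handed in when it is done.

Besides the shell and the picture viewer there is one more tool, called by a JSON object that holds its "name" and its "arguments", one argument or row to a line. move_arm: Moves the arm, as the interface text tells. Shift numbers are shares of 0.04 m and turn numbers shares of 180 degrees, none past 1 either way. Its arguments: {"type":"object","properties":{"series":{"type":"array"},"newtons":{"type":"number"}},"required":["series"]}

```bash
ls; mkdir -p pics; cat > h.py <<'E'
import numpy as np, cv2
from station import manip
def shot(c,fn=None):
    p,d=manip.read_camera(c)
    if fn: cv2.imwrite('pics/'+fn,cv2.cvtColor(p,cv2.COLOR_RGB2BGR))
    return p,d
def rays(c,uv):
    P=manip.camera_params(c);K=np.array(P['mtx'],float)
    uv=np.atleast_2d(np.array(uv,float))
    return cv2.undistortPoints(uv.reshape(-1,1,2),K,np.array([P['k1'],0,0,0],float)).reshape(-1,2)
def world(c,uv,z):
    "z: depths along axis"
    T=np.array(manip.camera_params(c)['world_from_camera']);n=rays(c,uv)
    z=np.atleast_1d(z)
    p=np.c_[n*z[:,None],z]
    return p@T[:3,:3].T+T[:3,3]
def onplane(c,uv,h):
    T=np.array(manip.camera_params(c)['world_from_camera']);n=rays(c,uv)
    d=np.c_[n,np.ones(len(n))]@T[:3,:3].T;o=T[:3,3]
    return o+d*((h-o[2])/d[:,2])[:,None]
def project(c,X):
    P=manip.camera_params(c);T=np.linalg.inv(np.array(P['world_from_camera']))
    X=np.atleast_2d(X).astype(float)
    return cv2.projectPoints(X,cv2.Rodrigues(T[:3,:3])[0],T[:3,3],np.array(P['mtx'],float),np.array([P['k1'],0,0,0],float))[0].reshape(-1,2)
def cloud(c,d,mask):
    v,u=np.nonzero(mask&(d>0))
    return world(c,np.c_[u,v],d[v,u])
E
python3 - <<'E'
from h import *
np.set_printoptions(precision=4,suppress=True)
print(manip.observe())
for c in ('top','scene'):
    p,d=shot(c,c+'0.png')
    print(c,manip.camera_params(c))
    for t in ['dust_box','flap','flap_lip','flap_hinge','stage_plate','seat_base','seat_cone','seat_groove','seat_flat','phone','screwdriver','pen']:
        r=manip.spot_in(t,c)
        for q in r[:2]:
            u,v=np.round(q['uv']).astype(int); z=d[v,u]
            print(c,t,round(q['conf'],2),u,v,world(c,[[u,v]],z)[0] if z>0 else None)
E
```

```text
pics
{'time': 0.0, 'joint_positions': array([ 1.4221,  0.3594,  0.0111, -0.0003, -1.2241, -0.2881]), 'qd': array([ 0.0003,  0.0026, -0.0007,  0.0013,  0.0005,  0.0018]), 'joint_efforts': array([  0.    , -58.332 ,  29.3416,   6.9364,  -0.0059,   0.    ]), 'eef_pos': array([0.2854, 0.6112, 0.2524]), 'tcp_rot': array([ 3.0653, -0.6805, -0.0003]), 'force': array([ 0.1224, -0.3947,  0.2366]), 'wrist_torque': array([-0.0215,  0.0335, -0.001 ]), 'grip_force': 0.0, 'finger_gap': 1.0013323844279118}
top {'mtx': array([[421.0364,   0.    , 252.4078],
       [  0.    , 421.0364, 193.3193],
       [  0.    ,   0.    ,   1.    ]]), 'k1': -0.0483004005726715, 'world_from_camera': array([[-0.0078, -0.9983,  0.0584,  0.4271],
       [-1.    ,  0.008 ,  0.0035, -0.3113],
       [-0.004 , -0.0583, -0.9983,  0.9161],
       [ 0.    ,  0.    ,  0.    ,  1.    ]])}
top dust_box 0.7 250 119 [ 0.6413 -0.3041  0.015 ]
top dust_box 0.64 216 162 [ 0.5484 -0.2299  0.0124]
top flap 0.93 326 184 [ 0.4935 -0.4553  0.0791]
top flap_hinge 0.73 326 186 [ 0.4892 -0.4546  0.0826]
top seat_base 0.77 215 163 [ 0.5462 -
[... 590 characters left out ...]
3895, -0.0047],
       [ 0.0036, -0.8445, -0.5355,  0.547 ],
       [ 0.    ,  0.    ,  0.    ,  1.    ]])}
scene dust_box 0.86 300 200 [ 0.4306 -0.419   0.0836]
scene flap 0.61 298 187 [ 0.4829 -0.4473  0.0829]
scene flap_lip 0.78 300 187 [ 0.4824 -0.453   0.0816]
scene flap_hinge 0.68 302 187 [ 0.4782 -0.4561  0.0831]
scene seat_base 0.76 204 221 [ 0.5479 -0.2198  0.0123]
scene seat_cone 0.88 204 225 [ 0.5364 -0.2153  0.0094]
scene seat_groove 0.86 205 225 [ 0.5334 -0.2169  0.0108]
scene seat_flat 0.89 202 224 [ 0.5399 -0.2116  0.0113]
scene phone 0.93 260 281 [ 0.3129 -0.2522  0.0066]
scene screwdriver 0.46 224 199 [ 0.6366 -0.3101 -0.0014]
scene pen 0.47 283 253 [ 0.3698 -0.3407  0.0002]
```

```bash
python3 - <<'E'
import cv2,numpy as np
a=cv2.imread('pics/top0.png');b=cv2.imread('pics/scene0.png')
cv2.imwrite('pics/topc.png',cv2.resize(a[80:330,150:450],None,fx=2.4,fy=2.4,interpolation=cv2.INTER_CUBIC))
cv2.imwrite('pics/scc.png',cv2.resize(b[120:320,130:400],None,fx=2.9,fy=2.9,interpolation=cv2.INTER_CUBIC))
E
```

```text
(no output)
```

View pics/topc.png

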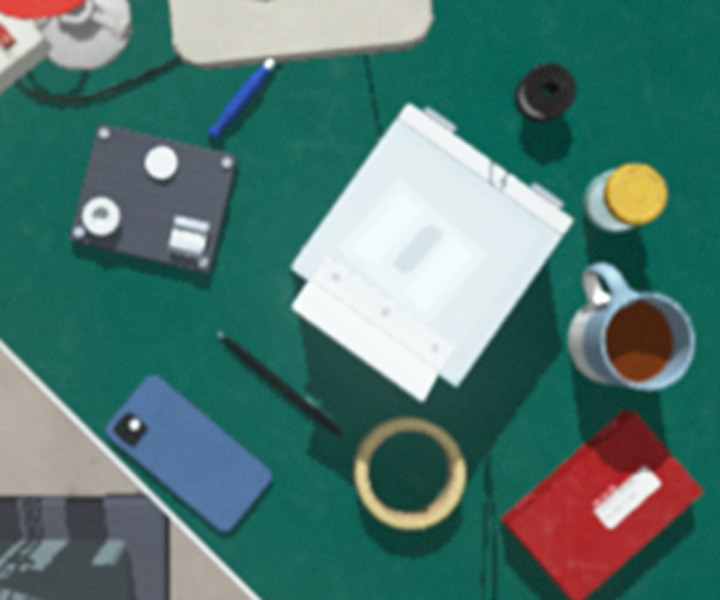

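View pics/scc.png

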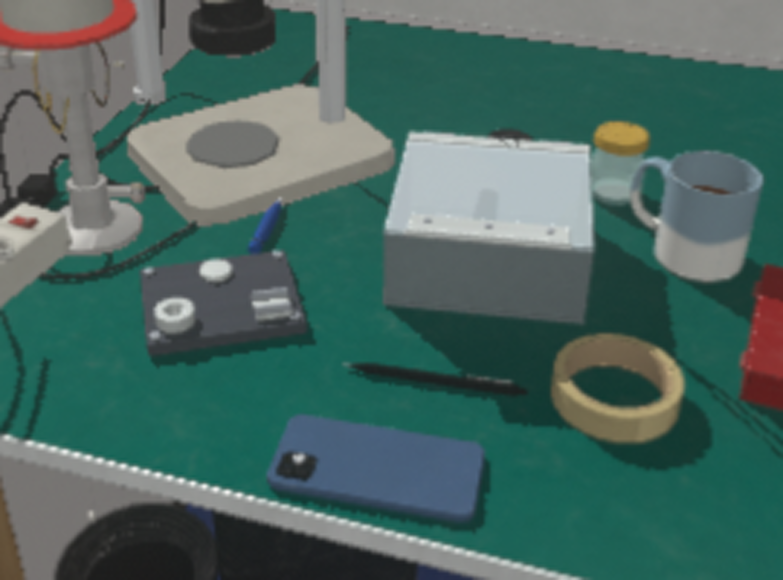

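The top crop shows the box right of centre. Its lip is at about (362,345) in the crop and its hinge at about (490,163), pointing away to the right, and the rib shows through the flap at about (418,248). The base is on the left, with the flat disc at (161,162), the cone at (101,216) and the groove at (188,237). The pen and tape lie in front of the box. Next I measure poses and look at the whole scene for obstacles.

```bash
python3 - <<'E'
from h import *
np.set_printoptions(precision=4,suppress=True)
p,d=shot('top')
H,W=d.shape; v,u=np.mgrid[:H,:W]
X=world('top',np.c_[u.ravel(),v.ravel()],d.ravel()).reshape(H,W,3)
def rect(m,X=X):
    r=cv2.minAreaRect(X[m][:,:2].astype(np.float32)); return np.array(r[0]),np.array(r[1]),r[2]
near=(np.hypot(X[...,0]-.49,X[...,1]+.455)<.17)&(d>0)
m=near&(X[...,2]>.068)&(X[...,2]<.11)
n,l,s,_=cv2.connectedComponentsWithStats(m.astype(np.uint8)); k=1+np.argmax(s[1:,4]); m=l==k
print('flap',rect(m),m.sum(),np.median(X[m][:,2]))
m2=m&(X[...,2]<.086); print('sheet',rect(cv2.erode(m2.astype(np.uint8),np.ones((2,2)))>0))
b=manip.cut_out('seat_base','top')[0]['region']; print('base',rect(b),b.sum())
hull=cv2.convexHull(np.argwhere(b)[:,::-1].astype(np.int32))
# pixel-plane rect
q=onplane('top',np.argwhere(b)[:,::-1],0.012); r=cv2.minAreaRect(q[:,:2].astype(np.float32)); print('base plane',r)
# features in crop coordinates
for nm,c,h in [('flat',(161,162),.0173),('cone',(101,216),.024),('groove',(188,237),.02),('rib',(418,248),.066),
   ('sheetHL',(408,104),.082),('sheetHR',(573,222),.082),('sheetFL',(293,268),.082),('sheetFR',(458,385),.082),('lipL',(295,308),.1),('lipR',(425,401),.1)]:
    uv=np.array(c)/2.4+[150,80]-.3
    print(nm,onplane('top',uv,h)[0])
sp,sd=shot('scene','s1.png')
print(manip.observe()['time'])
# tall obstacles over the work
a=(d>0)&(X[...,2]>.12); print('tall',a.sum(), X[a].min(0) if a.any() else '',X[a].max(0) if a.any() else '')
E
```

```text
flap (array([ 0.4904, -0.4568]), array([0.1698, 0.206 ]), 53.80072021484375) 8184 0.08178923619213507
sheet (array([ 0.498 , -0.4641]), array([0.1669, 0.181 ]), 53.79730987548828)
base (array([ 0.5227, -0.2417]), array([0.1824, 0.1505]), 75.57975006103516) 2976
base plane ((0.5476164221763611, -0.22425493597984314), (0.1299741119146347, 0.11019762605428696), 75.84698486328125)
flat [ 0.5798 -0.2321  0.0173]
cone [ 0.5307 -0.1792  0.024 ]
groove [ 0.5117 -0.2562  0.02  ]
rib [ 0.4965 -0.4533  0.066 ]
sheetHL [ 0.6161 -0.4445  0.082 ]
sheetHR [ 0.5159 -0.5805  0.082 ]
sheetFL [ 0.4794 -0.3468  0.082 ]
sheetFR [ 0.3818 -0.4817  0.082 ]
lipL [ 0.4459 -0.3473  0.1   ]
lipR [ 0.3703 -0.4511  0.1   ]
1.45
tall 27335 [ 0.5776 -0.6396  0.12  ] [0.8568 0.0996 0.4383]
```

View pics/scene0.png

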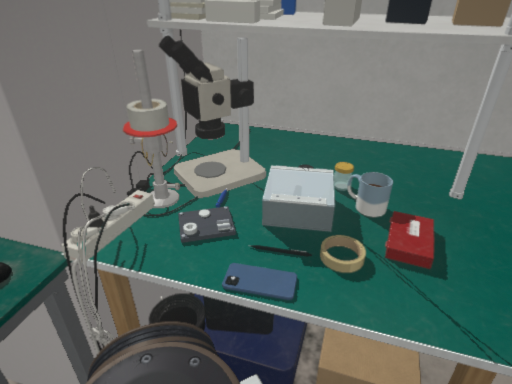

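The scene view shows a microscope with its head and column behind the base, a rod stand at upper left and a shelf at the back. I check how near the tall things come to the workspace.

```bash
python3 - <<'E'
from h import *
from collections import Counter
np.set_printoptions(precision=3,suppress=True)
for c in ('top','scene'):
    p,d=shot(c)
    H,W=d.shape; v,u=np.mgrid[:H,:W]
    X=world(c,np.c_[u.ravel(),v.ravel()],d.ravel())[d.ravel()>0]
    X=X[(X[:,2]>.12)&(X[:,0]>.25)&(X[:,0]<.85)&(abs(X[:,1])<.8)]
    g=np.floor(X[:,:2]/.05).astype(int)
    for k in sorted(set(map(tuple,g))):
        z=X[(g==k).all(1)][:,2]
        if len(z)>15: print(c,np.array(k)*.05,len(z),z.min().round(2),z.max().round(2))
E
```

```text
top [ 0.55 -0.65] 222 0.4 0.42
top [ 0.6  -0.65] 1078 0.4 0.42
top [ 0.6 -0.6] 610 0.4 0.42
top [0.6 0. ] 28 0.12 0.14
top [0.6  0.05] 2014 0.12 0.34
top [ 0.65 -0.65] 1049 0.41 0.44
top [ 0.65 -0.6 ] 1502 0.4 0.42
top [ 0.65 -0.55] 550 0.4 0.42
top [ 0.65 -0.25] 177 0.21 0.27
top [ 0.65 -0.2 ] 1105 0.21 0.34
top [ 0.65 -0.15] 715 0.21 0.27
top [ 0.65 -0.05] 53 0.14 0.15
top [0.65 0.  ] 4038 0.12 0.42
top [0.65 0.05] 291 0.12 0.34
top [ 0.7  -0.55] 20 0.4 0.41
top [ 0.7  -0.45] 444 0.22 0.26
top [ 0.7 -0.4] 906 0.14 0.32
top [ 0.7  -0.35] 1742 0.14 0.35
top [ 0.7 -0.3] 818 0.2 0.39
top [ 0.7  -0.25] 447 0.21 0.39
top [ 0.7 -0.2] 1545 0.21 0.39
top [ 0.7  -0.15] 539 0.21 0.39
top [ 0.7 -0.1] 36 0.21 0.22
top [ 0.7  -0.05] 3688 0.12 0.41
top [0.7 0. ] 484 0.12 0.42
top [ 0.75 -0.5 ] 212 0.12 0.28
top [ 0.75 -0.45] 664 0.12 0.28
top [ 0.75 -0.4 ] 269 0.14 0.3
top [ 0.75 -0.25] 21 0.22 0.22
top [ 0.75 -0.2 ] 138 0.21 0.27
top [ 0.75 -0.1 ] 1600 0.12 0.32
top [ 0.75 -0.05] 251 0.12 0.32
top [ 0.8  -0.15] 64 0.13 0.19
scene [ 0.4 -0.8] 201 0.4 0.42
scene [ 0.45 -0.8 ] 168 0.4 0.42
scene [ 
[... 1485 characters left out ...]
 0.41
scene [ 0.75 -0.55] 46 0.41 0.41
scene [ 0.75 -0.5 ] 423 0.12 0.46
scene [ 0.75 -0.45] 1042 0.12 0.41
scene [ 0.75 -0.4 ] 111 0.16 0.32
scene [ 0.75 -0.35] 79 0.16 0.32
scene [ 0.75 -0.3 ] 496 0.14 0.4
scene [ 0.75 -0.25] 111 0.35 0.39
scene [ 0.75 -0.1 ] 3128 0.12 0.48
scene [ 0.75 -0.05] 351 0.12 0.48
scene [ 0.8  -0.75] 20 0.41 0.41
scene [ 0.8 -0.7] 35 0.41 0.41
scene [ 0.8  -0.65] 39 0.41 0.41
scene [ 0.8 -0.6] 152 0.41 0.46
scene [ 0.8  -0.55] 207 0.41 0.46
scene [ 0.8 -0.5] 225 0.41 0.46
scene [ 0.8  -0.45] 469 0.27 0.46
scene [ 0.8 -0.4] 124 0.32 0.41
scene [ 0.8 -0.3] 80 0.21 0.4
scene [ 0.8  -0.25] 32 0.35 0.4
scene [ 0.8  -0.15] 1171 0.12 0.48
scene [ 0.8 -0.1] 285 0.12 0.48
```

The workspace is clear for x < 0.6 and z < 0.4. The interface can't tilt the tool, so I'll do it this way:
1. Turn the jaw line along the box's x axis.
2. Push the lip with the back of one finger while rising.
3. Descend with the flap leaning on the hand.
4. Turn 90° and grasp the rib.

First I fit the rib and write a row calculator.

```bash
cat >> h.py <<'E'
BC=np.array([.500,-.465]);BY=-.632
def b2w(xb,yb=0): c,s=np.cos(BY),np.sin(BY); return BC+[c*xb-s*yb,s*xb+c*yb]
def w2b(p): c,s=np.cos(BY),np.sin(BY); q=np.array(p)[:2]-BC; return np.array([c*q[0]+s*q[1],-s*q[0]+c*q[1]])
def pose():
    o=manip.observe();R=cv2.Rodrigues(np.array(o['tcp_rot']))[0]
    return np.r_[o['eef_pos'],np.arctan2(R[1,0],R[0,0])],o
def rows(wps,grip,step=.039,start=None):
    p=pose()[0] if start is None else np.array(start,float)
    out=[]
    for w in wps:
        w=np.array(w,float); d=w-p; d[3]=(d[3]+np.pi)%(2*np.pi)-np.pi
        n=max(1,int(np.ceil(max(np.linalg.norm(d[:3])/step,abs(d[3])/np.radians(6.9))-.02)))
        for i in range(n):
            e=(w[:3]-p[:3])/(n-i); dy=((w[3]-p[3]+np.pi)%(2*np.pi)-np.pi)/(n-i)
            c,s=np.cos(p[3]),np.sin(p[3])
            r=np.round([(c*e[0]+s*e[1])/.04,(s*e[0]-c*e[1])/.04,-e[2]/.04,-dy/np.pi],3); r[:3]=np.round(r[:3],2)
            out.append(list(map(float,r))+[grip])
            t=r*.04; p=p+[c*t[0]+s*t[1],s*t[0]-c*t[1],-t[2],-r[3]*np.pi]
    for i in range(0,len(out),10): print(str(out[i:i+10]).replace(' ',''))
    return p
E
python3 - <<'E'
from h import *
from scipy.optimize import minimize
np.set_printoptions(precision=4,suppress=True)
print('tips',manip.tcp_to_tips,pose()[0])
im=cv2.GaussianBlur(cv2.cvtColor(cv2.imread('pics/top0.png'),cv2.COLOR_BGR2GRAY).astype(np.float32),(0,0),.8)
big=cv2.resize(im,None,fx=4,fy=4,interpolation=cv2.INTER_CUBIC)
def mask(x,y,a,l,w,z0,z1):
    c,s=np.cos(a),np.sin(a);P=[]
    for z in (z0,z1):
        for i in (-1,1):
            for j in (-1,1): P.append([x+c*i*l/2-s*j*w/2,y+s*i*l/2+c*j*w/2,z])
    uv=project('top',np.array(P));m=np.zeros(big.shape,np.uint8)
    cv2.fillConvexPoly(m,cv2.convexHull(((uv+.5)*4-.5).astype(np.float32)).astype(np.int32),1);return m
def cost(q):
    m=mask(*q,.044,.016,.024,.069);r=cv2.dilate(m,np.ones((17,17),np.uint8))-m
    return big[m>0].mean()-big[r>0].mean()
best=min(((cost((x,y,a)),x,y,a) for x in np.arange(.486,.508,.002) for y in np.arange(-.464,-.442,.002) for a in np.arange(-.86,-.42,.04)))
r=minimize(cost,best[1:],method='Nelder-Mead',options=dict(initial_simplex=np.array(best[1:])+np.array([[0,0,0],[.002,0,0],[0,.002,0],[0,0,.06]])))
print(best,r.x,r.fun,w2b(r.x[:2]))
q=b2w(-.19)
rows([(.45,.30,.25,-1.2),(.43,0,.25,-1.9),(q[0],q[1],.22,BY-np.pi/2),(q[0],q[1],.09,BY-np.pi/2)],0)
E
```

```text
tips 0.022 [ 0.2856  0.6116  0.2533 -0.4368]
(np.float32(-13.110336), np.float64(0.498), np.float64(-0.456), np.float64(-0.7399999999999999)) [ 0.4968 -0.4558 -0.7231] -13.274627685546875 [-0.0081  0.0055]
[[0.7,0.53,0.01,0.024,0],[0.74,0.48,0.01,0.024,0],[0.77,0.42,0.01,0.024,0],[0.8,0.36,0.01,0.024,0],[0.83,0.3,0.01,0.024,0],[0.85,0.24,0.01,0.025,0],[0.87,0.17,0.01,0.024,0],[0.88,0.1,0.0,0.025,0],[0.88,0.03,0.01,0.024,0],[0.88,-0.03,0.0,0.025,0]]
[[0.85,0.4,0.0,0.028,0],[0.88,0.32,0.0,0.028,0],[0.91,0.24,0.0,0.028,0],[0.92,0.16,0.0,0.028,0],[0.94,0.08,0.0,0.028,0],[0.94,-0.0,0.0,0.028,0],[0.94,-0.08,0.0,0.027,0],[0.92,-0.17,0.0,0.028,0],[0.9,-0.09,0.08,0.01,0],[0.9,-0.12,0.08,0.01,0]]
[[0.89,-0.14,0.07,0.01,0],[0.89,-0.17,0.08,0.009,0],[0.88,-0.2,0.07,0.01,0],[0.88,-0.23,0.07,0.009,0],[0.87,-0.25,0.08,0.01,0],[0.86,-0.28,0.07,0.009,0],[0.86,-0.3,0.08,0.01,0],[0.85,-0.33,0.07,0.009,0],[-0.0,0.0,0.81,0.0,0],[-0.0,0.0,0.81,0.0,0]]
[[-0.0,0.0,0.82,0.0,0],[-0.0,0.0,0.81,0.0,0]]
```

{"name": "move_arm", "arguments": {
  "series": [
    [0.7,0.53,0.01,0.024,0],
    [0.74,0.48,0.01,0.024,0],
    [0.77,0.42,0.01,0.024,0],
    [0.8,0.36,0.01,0.024,0],
    [0.83,0.3,0.01,0.024,0],
    [0.85,0.24,0.01,0.025,0],
    [0.87,0.17,0.01,0.024,0],
    [0.88,0.1,0.0,0.025,0],
    [0.88,0.03,0.01,0.024,0],
    [0.88,-0.03,0.0,0.025,0]
  ]
}}

```text
time: 2.38
eef_pos: [0.4505, 0.2982, 0.2504]
tcp_rot: [-2.589, 1.778, -0.0]
force: [0.6, 0.0, -0.7]
finger_gap: 0.998
grip_force: 0.0
```

{"name": "move_arm", "arguments": {
  "series": [
    [0.85,0.4,0.0,0.028,0],
    [0.88,0.32,0.0,0.028,0],
    [0.91,0.24,0.0,0.028,0],
    [0.92,0.16,0.0,0.028,0],
    [0.94,0.08,0.0,0.028,0],
    [0.94,0.0,0.0,0.028,0],
    [0.94,-0.08,0.0,0.027,0],
    [0.92,-0.17,0.0,0.028,0],
    [0.9,-0.09,0.08,0.01,0],
    [0.9,-0.12,0.08,0.01,0]
  ]
}}

```text
time: 3.22
eef_pos: [0.4132, -0.0723, 0.2441]
tcp_rot: [-1.742, 2.613, -0.001]
force: [0.4, -0.4, -0.2]
finger_gap: 0.997
grip_force: 0.0
```

{"name": "move_arm", "arguments": {
  "series": [
    [0.89,-0.14,0.07,0.01,0],
    [0.89,-0.17,0.08,0.009,0],
    [0.88,-0.2,0.07,0.01,0],
    [0.88,-0.23,0.07,0.009,0],
    [0.87,-0.25,0.08,0.01,0],
    [0.86,-0.28,0.07,0.009,0],
    [0.86,-0.3,0.08,0.01,0],
    [0.85,-0.33,0.07,0.009,0],
    [0,0,0.81,0,0],
    [0,0,0.81,0,0]
  ]
}}

```text
time: 4.05
eef_pos: [0.347, -0.3555, 0.1557]
tcp_rot: [-1.415, 2.802, -0.006]
force: [0.6, 0.8, -1.8]
finger_gap: 0.999
grip_force: 0.0
```

{"name": "move_arm", "arguments": {
  "series": [
    [0,0,0.81,0,0],
    [0,0,0.81,0,0],
    [0,0,0,0,0]
  ]
}}

```text
time: 4.3
eef_pos: [0.3433, -0.3513, 0.0854]
tcp_rot: [1.417, -2.798, -0.012]
force: [-1.1, 0.6, 0.2]
finger_gap: 1.0
grip_force: 0.0
```

```bash
python3 - <<'E'
from h import *
np.set_printoptions(precision=4,suppress=True)
p,d=shot('scene','s2.png');p2,d2=shot('top','t2.png')
a=cv2.imread('pics/s2.png')[110:310,150:420];b=cv2.imread('pics/t2.png')[100:330,180:430]
a=cv2.resize(a,(400,296),interpolation=cv2.INTER_CUBIC);b=cv2.resize(b,(322,296),interpolation=cv2.INTER_CUBIC)
cv2.imwrite('pics/c2.png',np.hstack([a,b]))
q,o=pose();print(q,w2b(q[:2]),o['joint_positions'],o['time'])
E
```

```text
[ 0.3465 -0.3529  0.0905 -2.202 ] [-0.1901 -0.0003] [-0.3961  0.24   -0.5879  0.0006 -0.7453 -0.2355] 4.4
```

View pics/c2.png

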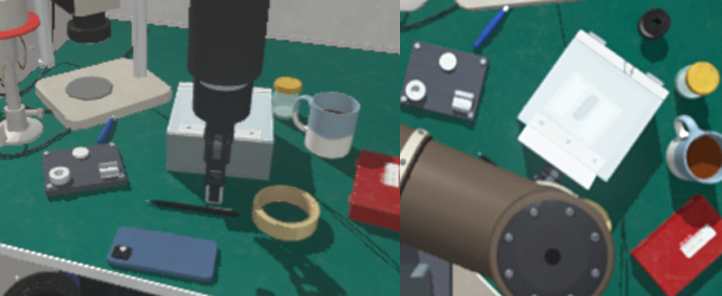

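The hand hangs in front of the lip, with one finger facing it (scene part about (215,190)). Next I push in slowly along -ty.

{"name": "move_arm", "arguments": {
  "series": [
    [0,-0.2,0,0,0],
    [0,-0.15,0,0,0],
    [0,-0.1,0,0,0],
    [0,0,0,0,0]
  ]
}}

```text
time: 4.73
eef_pos: [0.3606, -0.3631, 0.0918]
tcp_rot: [1.421, -2.801, -0.003]
force: [-5.9, 5.0, 6.0]
finger_gap: 1.0
grip_force: 4.3
```

{"name": "move_arm", "arguments": {
  "series": [
    [0,-0.07,0,0,0],
    [0,0,0,0,0]
  ]
}}

```text
time: 4.9
eef_pos: [0.3607, -0.3635, 0.0914]
tcp_rot: [1.419, -2.799, -0.008]
force: [-11.7, 12.0, 10.7]
finger_gap: 0.999
grip_force: 8.2
```

The contact force has an upward part, so the finger back must taper. I test whether friction still lifts the lip.

{"name": "move_arm", "arguments": {
  "series": [
    [0,0,-0.2,0,0],
    [0,0,-0.2,0,0],
    [0,0,0,0,0]
  ]
}}

```text
time: 5.15
eef_pos: [0.3625, -0.3647, 0.1085]
tcp_rot: [1.421, -2.801, -0.002]
force: [-6.1, 4.1, 1.1]
finger_gap: 0.998
grip_force: 3.6
```

It slides up the taper. The fingers' flat side faces should work better, so I back off and turn 90° with the tool x axis along the box x axis.

{"name": "move_arm", "arguments": {
  "series": [
    [0,0.4,0,0,0],
    [0,0,0.25,-0.0385,0],
    [0,0,0.2,-0.0385,0],
    [0,0,0,-0.0385,0],
    [0,0,0,-0.0385,0],
    [0,0,0,-0.0385,0],
    [0,0,0,-0.0385,0],
    [0,0,0,-0.0385,0],
    [0,0,0,-0.0385,0],
    [0,0,0,-0.0385,0]
  ]
}}

```text
time: 5.98
eef_pos: [0.3523, -0.3565, 0.0903]
tcp_rot: [-2.672, 1.652, -0.006]
force: [-0.3, -1.0, -0.4]
finger_gap: 0.996
grip_force: 0.0
```

{"name": "move_arm", "arguments": {
  "series": [
    [0,0,0,-0.0385,0],
    [0,0,0,-0.0385,0],
    [0,0,0,-0.0385,0],
    [0,0,0,-0.0385,0],
    [0.5,0,0,0,0],
    [0.5,0,0,0,0],
    [0.15,0,0,0,0],
    [0,0,0,0,0]
  ]
}}

```text
time: 6.65
eef_pos: [0.3902, -0.3842, 0.0898]
tcp_rot: [2.986, -0.973, 0.005]
force: [-0.1, -0.1, 0.2]
finger_gap: 0.997
grip_force: 0.0
```

```bash
python3 - <<'E'
from h import *
np.set_printoptions(precision=4,suppress=True)
q,o=pose();print(q,w2b(q[:2]),o['joint_positions'],o['force'],o['time'])
E
```

```text
[ 0.3902 -0.3842  0.0898 -0.6297] [-0.1363  0.0003] [-0.4195  0.3142 -0.4775  0.0006 -0.7758  1.3602] [-0.1132 -0.1428  0.2224] 6.65
```

{"name": "move_arm", "arguments": {
  "series": [
    [0.2,0,0,0,0],
    [0.12,0,0,0,0],
    [0,0,0,0,0]
  ]
}}

```text
time: 6.9
eef_pos: [0.3971, -0.3898, 0.0884]
tcp_rot: [-2.986, 0.974, 0.005]
force: [-3.3, 2.1, 3.5]
finger_gap: 1.003
grip_force: 2.0
```

{"name": "move_arm", "arguments": {
  "series": [
    [0.08,0,-0.1,0,0],
    [0.05,0,-0.2,0,0],
    [0,0,0,0,0]
  ]
}}

```text
time: 7.15
eef_pos: [0.3985, -0.391, 0.0999]
tcp_rot: [-2.984, 0.975, 0.013]
force: [-8.8, 8.7, 1.3]
finger_gap: 0.999
grip_force: 6.0
```

```bash
cat >> h.py <<'E'
def flap(c='top'):
    p,d=shot(c);H,W=d.shape;v,u=np.mgrid[:H,:W]
    X=world(c,np.c_[u.ravel(),v.ravel()],d.ravel())[d.ravel()>0]
    B=np.array((X[:,:2]-BC)@np.array([[np.cos(BY),-np.sin(BY)],[np.sin(BY),np.cos(BY)]]))
    k=(abs(B[:,1])<.078)&(B[:,0]>-.14)&(B[:,0]<.06)&(X[:,2]>.06)&(X[:,2]<.3)
    B=B[k];z=X[k,2];a=np.arctan2(z-.082,.085-B[:,0])
    h,e=np.histogram(a,bins=np.arange(-.1,1.6,.05));j=np.argsort(h)[::-1][:4]
    print('flap angle bins',[(round(e[i],2),int(h[i])) for i in j])
E
python3 -c "
from h import *
flap('top');flap('scene')"
```

```text
flap angle bins [(np.float64(0.0), 1621), (np.float64(0.05), 1303), (np.float64(-0.05), 150), (np.float64(0.1), 74)]
flap angle bins [(np.float64(0.05), 445), (np.float64(0.4), 308), (np.float64(0.45), 261), (np.float64(0.0), 233)]
```

The flap is following (about 0.06 rad), so I keep going along the arc.

{"name": "move_arm", "arguments": {
  "series": [
    [0.06,0,-0.35,0,0],
    [0.09,0,-0.35,0,0],
    [0.17,0,-0.46,0,0],
    [0.21,0,-0.46,0,0],
    [0,0,0,0,0]
  ]
}}

```text
time: 7.67
eef_pos: [0.4182, -0.4054, 0.1685]
tcp_rot: [-2.987, 0.973, 0.004]
force: [-10.6, 9.4, 8.4]
finger_gap: 0.999
grip_force: 7.2
```

```bash
python3 -c "
from h import *
np.set_printoptions(precision=4,suppress=True)
flap('scene')
q,o=pose();print(q,w2b(q[:2]),o['force'],o['time'])"
```

```text
flap angle bins [(np.float64(0.7), 642), (np.float64(0.65), 395), (np.float64(0.75), 380), (np.float64(0.6), 363)]
[ 0.4174 -0.4047  0.1669 -0.6306] [-0.1023 -0.0002] [-8.5556  8.0587  6.3977] 7.7167
```

{"name": "move_arm", "arguments": {
  "series": [
    [0.24,0,-0.42,0,0],
    [0.29,0,-0.4,0,0],
    [0.33,0,-0.37,0,0],
    [0.36,0,-0.33,0,0],
    [0,0,0,0,0]
  ]
}}

```text
time: 8.13
eef_pos: [0.4614, -0.4366, 0.2293]
tcp_rot: [2.985, -0.972, 0.008]
force: [-0.2, -0.1, 1.4]
finger_gap: 1.002
grip_force: 0.4
```

```bash
python3 -c "
from h import *
np.set_printoptions(precision=4,suppress=True)
shot('scene','s3.png');shot('top','t3.png')
a=cv2.imread('pics/s3.png')[60:280,180:420];b=cv2.imread('pics/t3.png')[60:330,180:460]
cv2.imwrite('pics/c3.png',np.hstack([cv2.resize(a,(393,360)),cv2.resize(b,(373,360))]))
q,o=pose();print(q,w2b(q[:2]),o['force'],o['time'])"
```

```text
[ 0.4589 -0.4346  0.2263 -0.6302] [-0.0511  0.0002] [-0.898   1.0758  0.4706] 8.2333
```

View pics/c3.png

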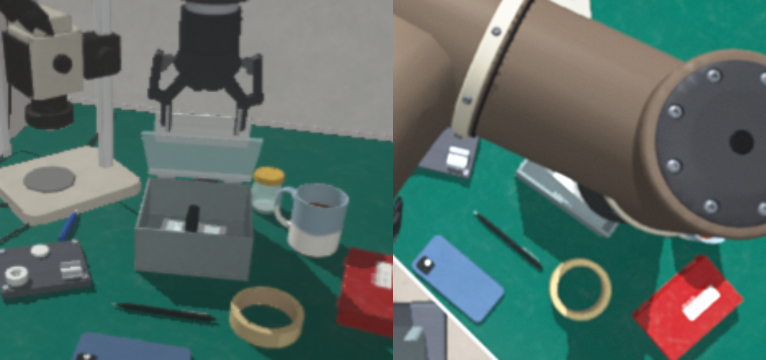

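The scene part shows the flap held up at about 0.8 rad by both fingers, with tips at about (165,130) and (240,130), knuckles flaring to (150,95) and (262,95), and the black rib visible in the box at (192,215). Before planning how to pass the flap from the fingers to the hand, I estimate the tip and knuckle heights from this picture.

```bash
python3 -c "
from h import *
np.set_printoptions(precision=4,suppress=True)
s=393/240
for n,c in dict(tipL=(167,131),tipR=(240,133),knL=(150,97),knR=(262,100),knLtop=(158,55),knRtop=(253,58),bodyL=(178,62),bodyR=(242,62)).items():
    uv=np.array(c)/s+[180,60]
    # intersect ray with vertical plane x_b=-.051 (hand mid plane)
    T=np.array(manip.camera_params('scene')['world_from_camera']);r=np.r_[rays('scene',uv)[0],1]@T[:3,:3].T;o=T[:3,3]
    ax=np.array([np.cos(BY),np.sin(BY)]);t=(-.051-(o[:2]-BC)@ax)/(r[:2]@ax);P=o+t*r
    print(n,w2b(P[:2]),P[2],'above tcp',P[2]-.2263)
"
```

```text
tipL [-0.051   0.0469] 0.21739993508570515 above tcp -0.008900064914294847
tipR [-0.051  -0.0506] 0.2214285697656342 above tcp -0.0048714302343658145
knL [-0.051   0.0714] 0.2642446427643777 above tcp 0.0379446427643777
knR [-0.051  -0.0734] 0.268966503750617 above tcp 0.04266650375061698
knLtop [-0.051   0.0627] 0.32044325936004503 above tcp 0.09414325936004503
knRtop [-0.051  -0.0556] 0.32244777638208 above tcp 0.09614777638208
bodyL [-0.051   0.0369] 0.3127966724197798 above tcp 0.08649667241977982
bodyR [-0.051  -0.0428] 0.3168058480668956 above tcp 0.0905058480668956
```

{"name": "move_arm", "arguments": {
  "series": [
    [0.31,0,-0.03,0,0],
    [0.31,0,-0.03,0,0],
    [0.31,0,-0.03,0,0],
    [0.02,0,-0.06,0.037,0],
    [0.08,-0.01,-0.06,0.037,0],
    [0.09,-0.02,-0.06,0.037,0],
    [0.1,-0.04,-0.06,0.037,0],
    [0.08,-0.04,-0.06,0.037,0],
    [0.08,-0.05,-0.06,0.037,0],
    [0,0,0,0,0]
  ]
}}

```text
time: 9.07
eef_pos: [0.5045, -0.4678, 0.2436]
tcp_rot: [-2.47, 1.942, 0.001]
force: [0.7, 0.6, 0.1]
finger_gap: 1.001
grip_force: 0.0
```

```bash
python3 -c "
from h import *
np.set_printoptions(precision=4,suppress=True)
shot('scene','s4.png')
cv2.imwrite('pics/c4.png',cv2.resize(cv2.imread('pics/s4.png')[50:270,220:400],None,fx=2.7,fy=2.7,interpolation=cv2.INTER_CUBIC))
q,o=pose();print(q,w2b(q[:2]),o['force'],o['joint_positions'],o['time'])"
```

```text
[ 0.5042 -0.4676  0.2434 -1.3256] [0.005  0.0004] [ 0.6502 -0.4326 -0.4551] [-0.4652  0.3855  0.0297 -0.0003 -1.2159  0.7106] 9.1167
```

View pics/c4.png

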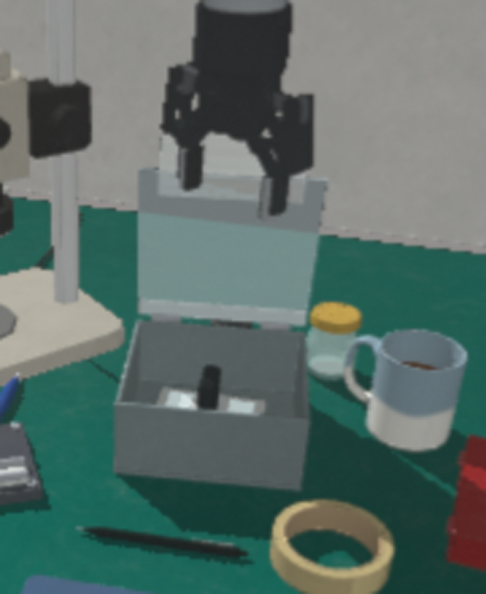

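The flap stands near 1.35 rad, held by the far (left) finger at about (190,180), and the box is open below. I descend along the lip's slope so the knuckle and body take over the flap.

{"name": "move_arm", "arguments": {
  "series": [
    [0,0,0.25,0,0],
    [-0.25,0.2,0.8,0,0],
    [-0.05,0.04,0.95,0,0],
    [0,0,0.7,0,0],
    [0,0,0,0,0]
  ]
}}

```text
time: 9.53
eef_pos: [0.4883, -0.4557, 0.1286]
tcp_rot: [2.476, -1.933, -0.018]
force: [-1.5, 0.3, -1.9]
finger_gap: 1.001
grip_force: 0.0
```

```bash
python3 -c "
from h import *
np.set_printoptions(precision=4,suppress=True)
shot('scene','s5.png')
cv2.imwrite('pics/c5.png',cv2.resize(cv2.imread('pics/s5.png')[50:270,220:400],None,fx=2.7,fy=2.7,interpolation=cv2.INTER_CUBIC))
q,o=pose();print(q,w2b(q[:2]),o['force'],o['joint_positions'],o['time'])"
```

```text
[ 0.4899 -0.4571  0.1323 -1.3253] [-0.0128  0.0004] [-0.3741 -1.0962  1.3851] [-0.4608  0.4461 -0.1438 -0.0008 -0.9885  0.7067] 9.5833
```

View pics/c5.png

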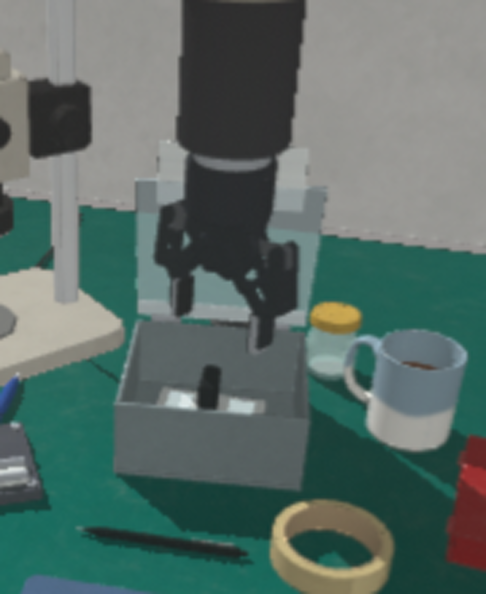

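The flap now leans against the back of the hand. The wider wrist above the gripper could catch the lip on the way down, so I measure the hand's radius by height from depth.

```bash
python3 -c "
from h import *
np.set_printoptions(precision=3,suppress=True)
p,d=manip.read_camera('scene');H,W=d.shape;v,u=np.mgrid[:H,:W]
X=world('scene',np.c_[u.ravel(),v.ravel()],d.ravel())[d.ravel()>0]
q=pose()[0];c=q[:2];T=np.array(manip.camera_params('scene')['world_from_camera'])
vd=(c-T[:2,3]);vd/=np.linalg.norm(vd);n=np.array([-vd[1],vd[0]])
R=X[:,:2]-c;a=R@n;b=R@vd
for z0 in np.arange(.04,.34,.015):
    k=(abs(X[:,2]-q[2]-z0)<.006)&(abs(a)<.1)&(b<.01)&(b>-.1)
    if k.sum()>8: print('tcp+%.3f'%z0,k.sum(),'lat',np.percentile(a[k],[2,98]),'front',np.percentile(b[k],3))
B=np.array([w2b(x) for x in X[(X[:,2]>.1)&(X[:,2]<.3)][:,:2]]);z=X[(X[:,2]>.1)&(X[:,2]<.3)][:,2]
k=(abs(B[:,1])<.09)&(abs(B[:,1])>.045)&(B[:,0]>.02)&(B[:,0]<.1)
th=np.arctan2(z[k]-.077,.085-B[k,0]);print('flap',np.median(th),np.percentile(th,[10,90]),k.sum())
for s in (.1,.14,.18,.22,.25,.27):
    kk=k&(abs(z-s)<.01);print(s,np.median(B[kk,0]) if kk.any() else '')
"
```

```text
tcp+0.040 107 lat [-0.062 -0.018] front -0.05757274797797443
tcp+0.055 206 lat [-0.061  0.038] front -0.05623410074810524
tcp+0.070 181 lat [-0.059  0.031] front -0.05585014765520046
tcp+0.085 233 lat [-0.056  0.028] front -0.05414207241064631
tcp+0.100 74 lat [-0.031  0.033] front -0.03883690023203315
tcp+0.115 174 lat [-0.034  0.037] front -0.03997184731845825
tcp+0.130 185 lat [-0.034  0.038] front -0.0406761892961426
tcp+0.145 226 lat [-0.035  0.036] front -0.03937477756438608
tcp+0.160 103 lat [-0.037  0.041] front -0.04745563856553005
tcp+0.175 234 lat [-0.041  0.044] front -0.048596218943270535
tcp+0.190 253 lat [-0.041  0.045] front -0.048465704799485664
tcp+0.205 262 lat [-0.041  0.045] front -0.048322115276954986
tcp+0.220 272 lat [-0.042  0.044] front -0.04857132141333568
tcp+0.235 274 lat [-0.042  0.044] front -0.04785703412012642
tcp+0.250 290 lat [-0.04   0.044] front -0.04786008432522295
tcp+0.265 301 lat [-0.043  0.045] front -0.04696897086828506
tcp+0.280 327 lat [-0.044  0.045] front -0.04834452733623143
tcp+0.295 334 lat [-0.048  0.048] front -0.05165815379920633
tcp+0.310 484 lat [-0.044  0.096] front -0.04904611356930911
tcp+0.325 551 lat [-0.044  0.097] front -0.05643618901924721
tcp+0.340 640 lat [-0.044  0.098] front -0.0612426195392354
flap 1.2722995033112539 [1.222 1.329] 1270
0.1 0.07526872648960209
0.14 0.0647378040130801
0.18 0.05121861285409221
0.22 0.04057583352365732
0.25 0.03758939360999981
0.27 0.04328770737670226
```

```bash
python3 - <<'E'
from h import *
from scipy.optimize import minimize
np.set_printoptions(precision=4,suppress=True)
im=cv2.cvtColor(cv2.imread('pics/s4.png'),cv2.COLOR_BGR2GRAY).astype(np.float32)
big=cv2.resize(im,None,fx=4,fy=4,interpolation=cv2.INTER_CUBIC)
def mask(x,y,a):
    c,s=np.cos(a),np.sin(a)
    P=[[x+c*i*.022-s*j*.008,y+s*i*.022+c*j*.008,z] for z in (.024,.069) for i in (-1,1) for j in (-1,1)]
    uv=project('scene',np.array(P));m=np.zeros(big.shape,np.uint8)
    cv2.fillConvexPoly(m,cv2.convexHull(((uv+.5)*4-.5).astype(np.float32)).astype(np.int32),1);return m
def cost(q):
    m=mask(*q);r=cv2.dilate(m,np.ones((13,13),np.uint8))-m
    return big[m>0].mean()-big[r>0].mean()
b=min((cost((x,y,a)),x,y,a) for x in np.arange(.486,.508,.002) for y in np.arange(-.468,-.444,.002) for a in np.arange(-.9,-.42,.05))
r=minimize(cost,b[1:],method='Nelder-Mead',options=dict(initial_simplex=np.array(b[1:])+np.array([[0,0,0],[.002,0,0],[0,.002,0],[0,0,.08]])))
print(b,r.x,r.fun,w2b(r.x[:2]))
yaw=-.723
g=np.array([.4968,-.4558]);
p=b2w(.008,.0055); e=rows([(p[0],p[1],.1325,yaw)],0)
print(e)
E
```

```text
(np.float32(-38.63725), np.float64(0.5), np.float64(-0.458), np.float64(-0.7499999999999999)) [ 0.501  -0.4587 -0.7633] -39.00095748901367 [-0.0029  0.0057]
[[0.06,-0.08,0.01,-0.038,0],[0.06,-0.07,0.01,-0.038,0],[0.07,-0.06,0.02,-0.039,0],[0.08,-0.06,0.01,-0.038,0],[0.09,-0.04,0.02,-0.039,0]]
[ 0.5096 -0.4654  0.1324 -0.7221]
```

{"name": "move_arm", "arguments": {
  "series": [
    [0.06,-0.08,0,-0.038,0],
    [0.06,-0.07,0,-0.038,0],
    [0.07,-0.06,0,-0.038,0],
    [0.08,-0.06,0,-0.038,0],
    [0.09,-0.04,0,-0.034,0],
    [0,0,0,0,0]
  ]
}}

```text
time: 10.13
eef_pos: [0.5122, -0.4668, 0.139]
tcp_rot: [2.93, -1.13, 0.007]
force: [0.0, 0.5, -0.2]
finger_gap: 0.998
grip_force: 0.0
```

```bash
python3 -c "
from h import *
np.set_printoptions(precision=4,suppress=True)
q,o=pose();print(q,w2b(q[:2]),o['force'],o['time'])
p=b2w(.004,.0056);p2=b2w(-.006,.0056)
rows([(p[0],p[1],.118,-.74),(p2[0],p2[1],.092,-.74),(p2[0],p2[1],.058,-.74)],0)"
```

```text
[ 0.5122 -0.4668  0.139  -0.7364] [0.0109 0.0057] [ 0.0488  0.4637 -0.1824] 10.1333
[[-0.17,0.02,0.52,0.001,0],[-0.25,0.03,0.65,0.0,0],[0.0,-0.0,0.85,0.0,0]]
```

{"name": "move_arm", "arguments": {
  "series": [
    [-0.1,0.01,0.4,0,0],
    [-0.17,0.02,0.4,0,0],
    [-0.16,0.02,0.4,0,0],
    [0,0,0,0,0]
  ]
}}

```text
time: 10.47
eef_pos: [0.4947, -0.4544, 0.0867]
tcp_rot: [-2.924, 1.145, 0.004]
force: [-1.1, 0.8, -0.4]
finger_gap: 1.002
grip_force: 0.0
```

```bash
python3 -c "
from h import *
np.set_printoptions(precision=4,suppress=True)
shot('scene','s6.png')
cv2.imwrite('pics/c6.png',cv2.resize(cv2.imread('pics/s6.png')[50:270,220:400],None,fx=2.7,fy=2.7,interpolation=cv2.INTER_CUBIC))
q,o=pose();print(q,w2b(q[:2]),o['force'],o['time'])"
```

```text
[ 0.4958 -0.4554  0.0883 -0.7453] [-0.0091  0.0053] [ 1.0589 -0.4773  0.1038] 10.5167
```

View pics/c6.png

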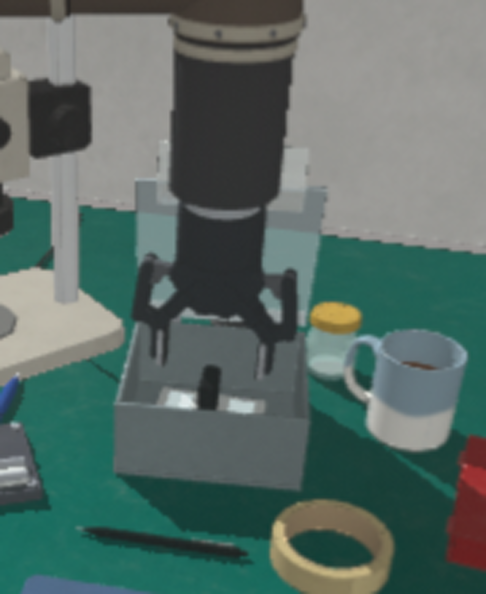

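The flap rests on the wrist and the fingers straddle the rib. Now I go down and grasp.

{"name": "move_arm", "arguments": {
  "series": [
    [0.06,0,0.5,0,0],
    [0,0,0.4,0,0],
    [0,0,0,0,0]
  ]
}}

```text
time: 10.77
eef_pos: [0.498, -0.4571, 0.0512]
tcp_rot: [-2.926, 1.143, 0.002]
force: [-1.5, 0.6, -0.7]
finger_gap: 0.997
grip_force: 0.0
```

{"name": "move_arm", "arguments": {
  "series": [
    [0,0,0,0,1],
    [0,0,0,0,1],
    [0,0,0,0,1],
    [0,0,0,0,1],
    [0,0,0,0,1],
    [0,0,0,0,1],
    [0,0,0,0,1],
    [0,0,0,0,1]
  ],
  "newtons": 60
}}

```text
time: 11.43
eef_pos: [0.4985, -0.4575, 0.0529]
tcp_rot: [2.927, -1.14, 0.002]
force: [-1.1, 0.4, 4.9]
finger_gap: 0.183
grip_force: 58.5
```

Grasped: the opening is 15.6 mm, matching the rib. I lift straight up, then carry it out sideways along +y of the box.

{"name": "move_arm", "arguments": {
  "series": [
    [0,0,-0.3,0,1],
    [0,0,-0.6,0,1],
    [0,0,-0.6,0,1],
    [0,0,-0.6,0,1],
    [0,0,-0.6,0,1],
    [0,0,0,0,1],
    [0,0,0,0,1]
  ]
}}

```text
time: 12.02
eef_pos: [0.4994, -0.4583, 0.1647]
tcp_rot: [2.926, -1.138, 0.009]
force: [-4.7, 6.8, 20.5]
finger_gap: 0.177
grip_force: 58.7
```

```bash
python3 -c "
from h import *
np.set_printoptions(precision=4,suppress=True)
q,o=pose();print(q,w2b(q[:2]),o['force'],o['finger_gap'],o['time'])
rows([(.5636,-.344,.16,-.745),(.5483,-.2244,.16,-.247)],1,step=.025)"
```

```text
[ 0.4994 -0.4583  0.1647 -0.742 ] [-0.0044  0.005 ] [-4.7209  6.7737 20.4633] 0.17721463126864423 12.0167
[[-0.12,-0.53,0.02,0.0,1],[-0.13,-0.53,0.02,0.0,1],[-0.12,-0.53,0.02,0.0,1],[-0.13,-0.53,0.02,0.0,1],[-0.12,-0.54,0.02,0.0,1],[-0.13,-0.53,0.02,0.001,1],[-0.46,-0.39,-0.0,-0.032,1],[-0.42,-0.43,-0.0,-0.032,1],[-0.38,-0.47,-0.0,-0.032,1],[-0.32,-0.51,-0.0,-0.031,1]]
[[-0.28,-0.54,-0.0,-0.032,1]]
```

The force reads +20 N upward, which is unexpected, so I look.

```bash
python3 -c "
from h import *
np.set_printoptions(precision=4,suppress=True)
shot('scene','s7.png')
cv2.imwrite('pics/c7.png',cv2.resize(cv2.imread('pics/s7.png')[40:260,220:400],None,fx=2.7,fy=2.7,interpolation=cv2.INTER_CUBIC))
q,o=pose();print(q,w2b(q[:2]),o['force'],o['wrist_torque'],o['time'])"
```

```text
[ 0.4995 -0.4584  0.1646 -0.7418] [-0.0043  0.005 ] [-5.4765  6.5841 20.7642] [1.1735 0.7201 0.0871] 12.0667
```

View pics/c7.png

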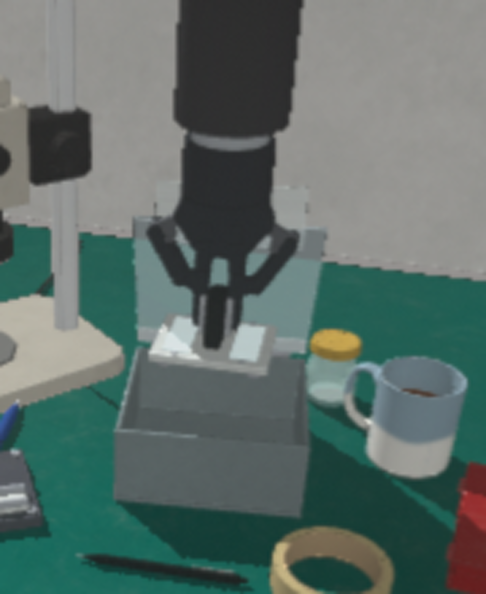

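The picture shows the plate held clear above the box at about (210,345), with the flap behind the hand and nothing obvious touching it. I nudge up a little to see how the force changes.

{"name": "move_arm", "arguments": {
  "series": [
    [-0.05,0,-0.1,0,1],
    [-0.1,0,-0.1,0,1],
    [0,0,0,0,1]
  ]
}}

```text
time: 12.32
eef_pos: [0.4927, -0.4524, 0.1679]
tcp_rot: [-2.927, 1.141, 0.002]
force: [0.1, 0.5, -3.0]
finger_gap: 0.177
grip_force: 58.7
```

The force is back to the plate's weight (-3 N). I carry it out sideways.

{"name": "move_arm", "arguments": {
  "series": [
    [-0.05,-0.55,0,0,1],
    [-0.1,-0.6,0,0,1],
    [-0.1,-0.6,0,0,1],
    [-0.1,-0.6,0,0,1],
    [-0.1,-0.6,0,0,1],
    [-0.1,-0.4,0,0,1],
    [0,0,0,0,1]
  ]
}}

```text
time: 12.9
eef_pos: [0.5693, -0.3368, 0.1668]
tcp_rot: [-2.928, 1.137, 0.003]
force: [-0.1, -0.5, -3.0]
finger_gap: 0.178
grip_force: 59.1
```

```bash
python3 -c "
from h import *
np.set_printoptions(precision=4,suppress=True)
q,o=pose();print(q,w2b(q[:2]),o['force'],o['finger_gap'],o['time'])
rows([(.5483,-.2244,.14,-.247)],1,step=.025)"
```

```text
[ 0.5693 -0.3368  0.1668 -0.7406] [-0.0199  0.1444] [-0.1333 -0.5042 -3.0159] 0.17808699957824864 12.9
[[-0.46,-0.34,0.13,-0.031,1],[-0.42,-0.39,0.14,-0.032,1],[-0.38,-0.43,0.13,-0.031,1],[-0.34,-0.46,0.14,-0.032,1],[-0.28,-0.49,0.13,-0.031,1]]
```

{"name": "move_arm", "arguments": {
  "series": [
    [-0.46,-0.34,0.13,-0.031,1],
    [-0.42,-0.39,0.14,-0.032,1],
    [-0.38,-0.43,0.13,-0.031,1],
    [-0.34,-0.46,0.14,-0.032,1],
    [-0.28,-0.49,0.13,-0.031,1],
    [0,0,0,0,1],
    [0,0,0,0,1]
  ]
}}

```text
time: 13.48
eef_pos: [0.5468, -0.2264, 0.1405]
tcp_rot: [-3.117, 0.389, 0.003]
force: [0.5, 0.1, -1.8]
finger_gap: 0.181
grip_force: 59.4
```

```bash
python3 - <<'E'
from h import *
np.set_printoptions(precision=4,suppress=True)
q,o=pose();print(q,o['force'],o['joint_positions'],o['time'])
flap('top')
ps,ds=shot('scene','s8.png');pt,dt=shot('top','t8.png')
a=cv2.imread('pics/s8.png')[130:290,130:330];b=cv2.imread('pics/t8.png')[80:280,130:380]
cv2.imwrite('pics/c8.png',np.hstack([cv2.resize(a,(400,320),interpolation=cv2.INTER_CUBIC),cv2.resize(b,(400,320),interpolation=cv2.INTER_CUBIC)]))
for c,d in (('scene',ds),('top',dt)):
    r=manip.cut_out('stage_plate',c)
    for k in r[:1]:
        m=k['region'];C=cloud(c,d,m);print(c,k['conf'],m.sum(),np.percentile(C,[5,50,95],axis=0))
E
```

```text
[ 0.5468 -0.2264  0.1405 -0.2485] [ 0.4971  0.076  -1.8445] [-0.0626  0.3205 -0.3224 -0.0002 -0.9297  1.385 ] 13.4833
flap angle bins [(np.float64(-0.05), 3415), (np.float64(0.0), 2489), (np.float64(0.05), 538), (np.float64(-0.1), 205)]
scene 0.81 960 [[ 0.4999 -0.2685  0.108 ]
 [ 0.5265 -0.2188  0.1117]
 [ 0.5743 -0.1775  0.1553]]
top 0.61 850 [[ 0.5002 -0.2735  0.109 ]
 [ 0.5193 -0.2407  0.1115]
 [ 0.5701 -0.179   0.1147]]
```

View pics/c8.png

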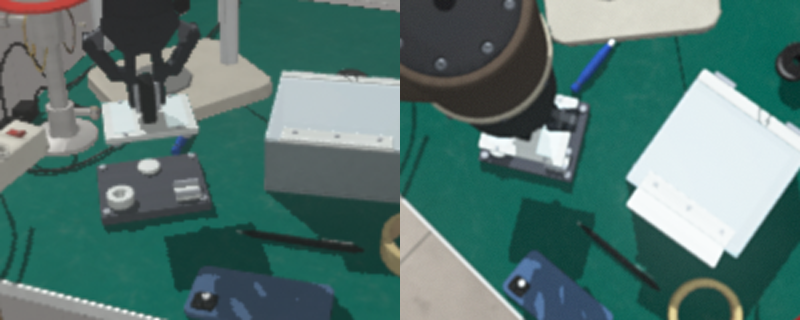

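The scene part shows the plate held over the base and the flap shut. Now I measure where the plate sits in the hand, mainly along the rib.

```bash
python3 - <<'E'
from h import *
np.set_printoptions(precision=4,suppress=True)
q,o=pose();c,s=np.cos(q[3]),np.sin(q[3])
def loc(P): R=P[:,:2]-q[:2];return np.c_[R@[c,s],R@[-s,c],P[:,2]]
for cam,fn in (('scene','s8.png'),('top','t8.png')):
    p,d=shot(cam)
    H,W=d.shape;v,u=np.mgrid[:H,:W]
    X=world(cam,np.c_[u.ravel(),v.ravel()],d.ravel());L=loc(X).reshape(H,W,3)
    k=(d>0)&(abs(L[...,2]-.1115)<.006)&(abs(L[...,0])<.06)&(abs(L[...,1])<.07)
    Lk=L[k];print(cam,k.sum(),'z',np.median(Lk[:,2]))
    fr=[];
    for y0 in np.arange(-.045,.046,.01):
        j=abs(Lk[:,1]-y0)<.005
        if j.sum()>5: fr.append((round(y0,3),np.sort(Lk[j,0])[:3].mean().round(4),np.sort(Lk[j,0])[-3:].mean().round(4)))
    print('front/back',*fr)
    lr=[]
    for x0 in np.arange(-.04,.041,.01):
        j=abs(Lk[:,0]-x0)<.005
        if j.sum()>5: lr.append((round(x0,3),np.sort(Lk[j,1])[:2].mean().round(4),np.sort(Lk[j,1])[-2:].mean().round(4)))
    print('sides',*lr)
    # brightness-edge method: plate top on plane .1115
    g=cv2.cvtColor(p,cv2.COLOR_RGB2GRAY).astype(np.float32)
    for y0 in (-.035,-.025,.025,.035):
        xs=np.arange(-.06,-.025,.0005);P=np.c_[q[0]+c*xs-s*y0,q[1]+s*xs+c*y0,np.full(len(xs),.1115)]
        uv=project(cam,P).astype(np.float32);b=cv2.remap(g,uv[:,0].reshape(1,-1),uv[:,1].reshape(1,-1),cv2.INTER_CUBIC)[0]
        gr=np.gradient(b);i=np.argmax(gr);print('edge',y0,xs[i].round(4),gr[i].round(1),end=' ')
    print()
E
```

```text
scene 777 z 0.11170875945896025
front/back (np.float64(-0.045), np.float64(-0.0464), np.float64(0.0362)) (np.float64(-0.035), np.float64(-0.0458), np.float64(0.0376)) (np.float64(-0.025), np.float64(-0.0461), np.float64(0.0319)) (np.float64(-0.015), np.float64(-0.0478), np.float64(0.0115)) (np.float64(-0.005), np.float64(-0.046), np.float64(-0.0085)) (np.float64(0.005), np.float64(-0.0465), np.float64(-0.0035)) (np.float64(0.015), np.float64(-0.0465), np.float64(0.0109)) (np.float64(0.025), np.float64(-0.0467), np.float64(0.0341)) (np.float64(0.035), np.float64(-0.0466), np.float64(0.0358)) (np.float64(0.045), np.float64(-0.0471), np.float64(0.0332))
sides (np.float64(-0.04), np.float64(-0.0511), np.float64(0.0511)) (np.float64(-0.03), np.float64(-0.0501), np.float64(0.0504)) (np.float64(-0.02), np.float64(-0.0494), np.float64(0.0523)) (np.float64(-0.01), np.float64(-0.0499), np.float64(0.0516)) (np.float64(0.0), np.float64(-0.049), np.float64(0.0512)) (np.float64(0.01), np.float64(-0.0492), np.float64(0.0516)) (np.float64(0.02), np.float64(-0.0497), np.float64(0.0522)) (np.float64(0
[... 686 characters left out ...]
4(0.025), np.float64(-0.0441), np.float64(-0.0287)) (np.float64(0.035), np.float64(-0.0442), np.float64(-0.0298)) (np.float64(0.045), np.float64(-0.0443), np.float64(-0.0288))
sides (np.float64(-0.04), np.float64(-0.0521), np.float64(0.0513)) (np.float64(-0.03), np.float64(-0.0519), np.float64(0.0517)) (np.float64(-0.02), np.float64(-0.0521), np.float64(0.0086)) (np.float64(-0.01), np.float64(-0.0519), np.float64(-0.0086)) (np.float64(0.0), np.float64(-0.0517), np.float64(-0.02)) (np.float64(0.03), np.float64(-0.0507), np.float64(-0.0255)) (np.float64(0.04), np.float64(-0.0516), np.float64(-0.0253))
edge -0.035 -0.036 9.0 edge -0.025 -0.044 11.0 edge 0.025 -0.0505 21.4 edge 0.035 -0.049 19.4
```

The top camera puts the plate's centre about 2.5 mm behind the TCP along the tool x axis, and centred across. I correct for that and descend to about 10 mm above the seats.

{"name": "move_arm", "arguments": {
  "series": [
    [0.1,-0.06,0.3,0,1],
    [0,0,0.4,0,1],
    [0,0,0.4,0,1],
    [0,0,0.3,0,1],
    [0,0,0.2,0,1],
    [0,0,0,0,1],
    [0,0,0,0,1]
  ]
}}

```text
time: 14.42
eef_pos: [0.552, -0.226, 0.0767]
tcp_rot: [3.117, -0.391, -0.002]
force: [0.2, -0.4, -3.2]
finger_gap: 0.179
grip_force: 59.4
```

```bash
python3 - <<'E'
from h import *
np.set_printoptions(precision=4,suppress=True)
q,o=pose();print(q,o['force'],o['time'])
for cam in ('top','scene'):
    p,d=shot(cam,cam+'9.png');H,W=d.shape;v,u=np.mgrid[:H,:W]
    X=world(cam,np.c_[u.ravel(),v.ravel()],d.ravel()).reshape(H,W,3);R=X[...,:2]-[.5483,-.2244];y=-.247
    L=np.dstack([R@[np.cos(y),np.sin(y)],R@[-np.sin(y),np.cos(y)],X[...,2]])
    for nm,z,lim in (('plate',q[2]-.0285,.003),('base',.012,.003)):
        k=(d>0)&(abs(L[...,2]-z)<lim)&(abs(L[...,0])<.07)&(abs(L[...,1])<.08);A=L[k];out=[]
        for y0 in np.arange(-.045,.05,.015):
            j=abs(A[:,1]-y0)<.006
            if j.sum()>5: out.append((round(float(y0),3),np.sort(A[j,0])[:3].mean().round(4),np.sort(A[j,0])[-3:].mean().round(4)))
        o2=[]
        for x0 in np.arange(-.045,.05,.015):
            j=abs(A[:,0]-x0)<.006
            if j.sum()>5: o2.append((round(float(x0),3),np.sort(A[j,1])[:2].mean().round(4),np.sort(A[j,1])[-2:].mean().round(4)))
        print(cam,nm,k.sum(),np.array(out).tolist(),'|',np.array(o2).tolist())
E
```

```text
[ 0.552  -0.226   0.0767 -0.2499] [ 0.1734 -0.3536 -3.2141] 14.4167
top plate 621 [[-0.045, -0.0396, 0.0427], [-0.03, -0.0393, 0.0428], [-0.015, -0.0392, -0.0024], [0.0, -0.0385, -0.0204], [0.015, -0.0397, -0.0225], [0.03, -0.04, -0.0258], [0.045, -0.0386, -0.0244]] | [[-0.045, -0.0465, 0.0412], [-0.03, -0.0518, 0.0499], [-0.015, -0.0524, 0.0019], [0.0, -0.0523, -0.0154], [0.03, -0.051, -0.0285], [0.045, -0.0495, -0.0274]]
top base 618 [[-0.045, -0.053, 0.0684], [-0.03, -0.0543, 0.0538], [-0.015, -0.0542, -0.039], [0.0, -0.0545, -0.0393], [0.015, -0.0544, -0.0393], [0.03, -0.0541, -0.0399], [0.045, -0.0541, -0.0425]] | [[-0.045, -0.0647, 0.0643], [-0.03, -0.0642, 0.0644], [-0.015, -0.0645, 0.0624], [0.0, -0.0642, -0.0509], [0.015, -0.0642, -0.0563], [0.03, -0.0641, -0.0564], [0.045, -0.0647, -0.0256]]
scene plate 714 [[-0.045, -0.0413, 0.0383], [-0.03, -0.0412, 0.0404], [-0.015, -0.0416, 0.0148], [0.0, -0.0415, -0.0183], [0.015, -0.0425, 0.0202], [0.03, -0.0418, 0.0397], [0.045, -0.0414, 0.0403]] | [[-0.045, -0.0493, 0.0486], [-0.03, -0.0511, 0.0514], [-0.015, -0.051, 0.0504], [0.0, -0.0492, 0.0517], [0.015, -0.0507, 0.0509], [0.03, -0.0494, 0.0499], [0.045, -0.0382, 0.0444]]
scene base 651 [[-0.045, -0.0559, -0.0426], [-0.03, -0.0561, -0.0022], [-0.015, -0.0565, -0.0011], [0.0, -0.0563, -0.0014], [0.015, -0.0551, -0.0014], [0.03, -0.0561, -0.0047], [0.045, -0.0572, -0.0355]] | [[-0.045, -0.0635, 0.065], [-0.03, -0.0632, 0.0643], [-0.015, -0.0627, 0.0633], [0.0, -0.0618, 0.0653], [0.015, -0.0629, 0.0644], [0.03, -0.0619, 0.0636], [0.045, -0.0635, 0.0654]]
```

Both cameras agree that the plate is about 1.8 mm too far in +x and 0.7 mm short in y. I correct that and lower it onto the seats.

{"name": "move_arm", "arguments": {
  "series": [
    [-0.045,-0.02,0.1,0,1],
    [0,0,0.1,0,1],
    [0,0,0.06,0,1],
    [0,0,0,0,1],
    [0,0,0,0,1]
  ]
}}

```text
time: 14.93
eef_pos: [0.5504, -0.2247, 0.0668]
tcp_rot: [3.117, -0.391, -0.0]
force: [0.7, 0.2, -2.3]
finger_gap: 0.183
grip_force: 59.4
```

{"name": "move_arm", "arguments": {
  "series": [
    [0,0,0.04,0,1],
    [0,0,0.02,0,1],
    [0,0,0,0,1],
    [0,0,0,0,1]
  ]
}}

```text
time: 15.27
eef_pos: [0.5508, -0.2248, 0.0652]
tcp_rot: [3.117, -0.391, 0.001]
force: [-1.2, 0.8, 4.6]
finger_gap: 0.183
grip_force: 60.4
```

{"name": "move_arm", "arguments": {
  "series": [
    [0,0,0.02,0,1],
    [0,0,0,0,1],
    [0,0,0,0,0.7],
    [0,0,0,0,0.6],
    [0,0,0,0,0.5],
    [0,0,0,0,0.4],
    [0,0,0,0,0.4],
    [0,0,0,0,0.4]
  ],
  "newtons": 20
}}

```text
time: 15.93
eef_pos: [0.5505, -0.2247, 0.0636]
tcp_rot: [3.117, -0.391, -0.0]
force: [0.2, 0.1, -0.4]
finger_gap: 0.6
grip_force: 0.0
```

{"name": "move_arm", "arguments": {
  "series": [
    [0,0,-0.3,0,0.4],
    [0,0,-0.6,0,0.4],
    [0,0,-0.9,0,0.4],
    [-0.3,0,-0.9,0,0.4],
    [-0.5,0,-0.8,0,0.4],
    [-0.9,0,-0.2,0,0.4],
    [-0.9,0,0,0,0.4],
    [-0.9,0,0,0,0.4],
    [0,0,0,0,0.4]
  ]
}}

```text
time: 16.68
eef_pos: [0.4089, -0.1891, 0.2118]
tcp_rot: [-3.115, 0.393, 0.001]
force: [-1.2, 0.8, -1.6]
finger_gap: 0.601
grip_force: 0.0
```

```bash
python3 - <<'E'
from h import *
np.set_printoptions(precision=4,suppress=True)
q,o=pose();print(q,o['force'],o['time']);flap('top')
for cam in ('top','scene'):
    p,d=shot(cam,cam+'10.png');H,W=d.shape;v,u=np.mgrid[:H,:W]
    X=world(cam,np.c_[u.ravel(),v.ravel()],d.ravel()).reshape(H,W,3);R=X[...,:2]-[.5483,-.2244];y=-.247
    L=np.dstack([R@[np.cos(y),np.sin(y)],R@[-np.sin(y),np.cos(y)],X[...,2]])
    k=(d>0)&(abs(L[...,2]-.0363)<.006)&(abs(L[...,0])<.055)&(abs(L[...,1])<.065);A=L[k]
    k2=(abs(A[:,0])<.036)&(abs(A[:,1])<.047)&(abs(A[:,1])>.02);M=A[k2]
    f=np.linalg.lstsq(np.c_[M[:,:2],np.ones(len(M))],M[:,2],rcond=None)[0];print(cam,'plane tilt',f)
    k=(abs(A[:,2]-.0363)<.003);A=A[k]
    r=cv2.minAreaRect(A[:,:2].astype(np.float32));print(r, [np.percentile(A[:,i],[.5,99.5]) for i in (0,1)])
a=cv2.imread('pics/scene10.png')[150:260,150:290];b=cv2.imread('pics/top10.png')[100:230,150:290]
cv2.imwrite('pics/c10.png',np.hstack([cv2.resize(a,(407,320),interpolation=cv2.INTER_CUBIC),cv2.resize(b,(345,320),interpolation=cv2.INTER_CUBIC)]))
E
```

```text
[ 0.4089 -0.1891  0.2118 -0.2509] [-1.187   0.8197 -1.5574] 16.6833
flap angle bins [(np.float64(-0.05), 3396), (np.float64(0.0), 2461), (np.float64(0.05), 553), (np.float64(-0.1), 218)]
top plane tilt [0.0018 0.0033 0.0364]
((-0.00011030212044715881, -8.238852024078369e-05), (0.08374956250190735, 0.10387163609266281), 0.14105847477912903) [array([-0.0413,  0.0413]), array([-0.0514,  0.0515])]
scene plane tilt [-0.0003  0.0016  0.0364]
((-0.0014674589037895203, 0.0009606592357158661), (0.08688601851463318, 0.10308751463890076), 0.17953400313854218) [array([-0.0443,  0.0399]), array([-0.0502,  0.0519])]
```

View pics/c10.png

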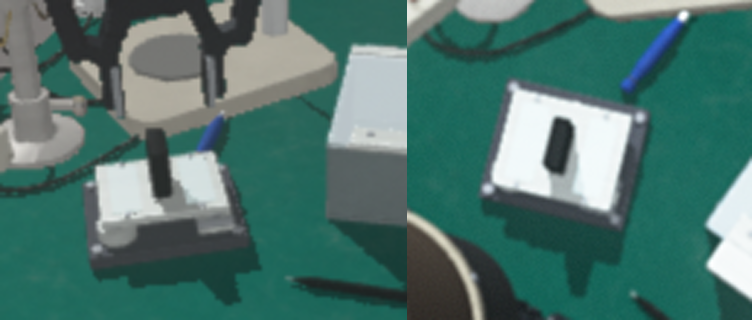

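The plate sits level and centred on the base, with its top at 36.4 mm against 36.3 mm expected and tilt under 0.004 rad. The flap is shut and the hand is clear, so I hand it in.

```bash
python3 -c "
from station import manip
print(manip.finish_job())"
```

```text
the job is handed in; nothing more can be done
None
```

The stage plate is on the three-seat base, level and centred to within about 1 mm by the top camera, the flap is shut, and I handed the job in at about 17 s of the 48 s; the judge returned no verdict.

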